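Load the goods train on the model railway

ROBOT

A 6-joint arm with a two-finger parallel gripper is mounted at the origin on the work surface. World frame = base frame: x ahead of the robot, y to its left, z up, the work surface at z = 0. Lengths are in m, angles in rad, forces in N, time in s.
With the tool pointing down it reaches from about 0.3 to 0.775 m from the base axis. Payload 14.6 kg.
Tool frame: the origin (TCP) lies at the very end of the fingers, on their centre line; the grasp point (between the pads) lies 19 mm behind it; z points along the fingers, y is the line along which they close (so a half turn about z gives the same grasp; the last joint's range is limited). The gripper opens to 94 mm and grips with 3 to 60 N. Pads are 16 mm wide; open, the fingers measure 119 mm over their backs; the gripper's body (75 mm by 177 mm) begins 78 mm behind the grasp point.
Start: joints at [-1.285, 0.3, 1.521, -0, 1.321, -0.067], TCP at [0.19, -0.516, 0.205] pointing down, gripper open.
Joint ranges: [-3.03, 3.03], [-0.79, 2.21], [0.23, 2.52], [-1.04, 4.18], [0, 3.07], [-2.55, 2.55]. Speed limits (rad/s): [2.22, 2.22, 2.57, 3.14, 3.14, 3.14].

INTERFACE

Orientations are given as [roll, pitch, yaw] about the fixed x, y, z axes, in that order (R = Rz(yaw) Ry(pitch) Rx(roll)).
In Python, from station import ctrl, cams gives the robot as it stands. The module is installed in compiled form; this text tells all that it offers.
- The arm moves only by the tool arm_command, never from a script. Its argument "plan" is a list that holds one entry, the list of rows, each a list of 7 numbers: the shift along the tool's x, y, z in a scale on which 1.0 is 750 mm, then the turn, a rotation vector about the tool's x, y, z in a scale on which 1.0 is 2 pi rad, then the closure, from -1 (fully open) to 1 (shut). A call has 1 to 12 rows; each row is the pose to reach, as a shift and turn from the pose commanded when the call began, along the tool's axes at that moment; what a row does not reach only later rows make up. A row lasts 1/10 s, in which the tool goes at most 50 mm and 8.59 degrees, less where a joint would pass 70% of its speed; a pose out of reach is approached as far as the arm can. Shift and turn numbers lie between -1 and 1, and a call with a number outside is refused. A call with a gripper value outside its range is refused whole. The fingers move at their own pace and stop on an object; "squeeze" is the grip in N (left out, the last holds). Time passes only in rows, so rows that repeat a pose let the fingers close. It gives the time, the measured TCP pose, the force, the opening and the grip force at its end, in the units of the state.
- ctrl.get_obs(): the state, without advancing time (a new reading comes with each control period).
- cams.camera(name): name is "scene" or "top" or "wrist"; returns (picture, depth): 400x640x3 uint8, blue, green, red; 400x640 float32, m along the optical axis (not along the pixel's ray), 0 where there is no reading.
- cams.camera_info(name): a dict with "fx", "fy", "cx", "cy" (pixels), "world_to_cam" (4x4, takes a point from world to camera coordinates). Camera axes: x right, y down, z forward; pixel columns grow to the right and rows downward; lengths in m; the calibration is good to about 2 mm. A picture is of the moment at which its call begins: read the wrist's pose just before it. camera_info takes no time and is no camera call; for the wrist camera it gives the pose at the moment of the call.
- ctrl.hand_in(): hands the job in; it is judged then, once.
The state is a dict: "time_s": time; "qpos": joint angles; "joint_vel": joint speeds; "tau": joint torques, N m; "ee_pos": TCP position; "eef_rot": TCP orientation; "force": force on the tool from outside, world axes, zero at the start; "moment": the same for the moment, N m; "grip_width": finger opening in m; "grip_force": force on a finger pad.
Only numpy, scipy, OpenCV 4.12 (cv2) and the standard library are available. Lean on these libraries where they do the work, as an engineer would, in place of code of your own. Each camera call takes 0.05 s, during which the arm holds its last target. There are 200 camera calls.

TASK

Load the model goods wagons: stand the wooden crate in the red wagon and the yellow drum upright in the green wagon, each the right way up on the wagon floor near its middle. On the flat wagon lay the dark log crosswise up against the blue headboard and the pale log parallel and close beside it, both in the middle of the deck's width, then set the orange chock flat on the deck, parallel to the logs and snug against the pale log's open side so that the row cannot roll apart. Leave the little fir tree and the hut standing where they are.

Things in the scene. Friction and masses are not known exactly. Their poses are not given: they have to be found in the camera images.
- dark_log: Loose toy log with dark brown bark and pale sawn ends, lying on its side: a solid cylinder 32 mm in diameter and 60 mm long, 50 g. Origin at its middle (16 mm above what it lies on); x runs along the log; it may roll about x.
- pale_log: Loose toy log with white birch bark with black flecks, otherwise just like the dark log: 32 mm in diameter, 60 mm long, origin at its middle, x along the log.
- chock: Loose orange chock bar of stepped section, 50 mm long (its x), 50 g: lower step 28 mm wide (its y) and 8 mm high, upper step 16 mm wide and a further 8 mm high, 16 mm high in all. Same from both sides. Origin at the centre of its underside, z up. Standing on a deck with its lower step touching a log, its centreline is 28 mm from the log's axis.
- crate: Loose pale wooden crate with dark battens, 44 x 44 mm and 38 mm high, sides along its x and y, 120 g. Origin at the centre of its underside, z up.
- drum: Loose yellow steel drum standing upright, 37 mm in diameter, 50 mm high, 120 g, small dark bung on its top. Origin at the centre of its underside, z up.
- timber_wagon: Fixed flat wagon, bare pine deck, on its own piece of track. Origin on the table under its centre; x across, y along it. Deck 80 mm (x) by 140 mm (y), top 34 mm above the table. A blue headboard (80 mm wide, 8 mm thick, 22 mm above the deck) closes its -y end, inner face at y = -62 mm. The +y end and both sides are open.
- red_wagon: Fixed open wagon with red walls on its own piece of track. Origin on the table under its centre; x across, y along it. Inside 66 mm (x) by 116 mm (y), floor 34 mm above the table, walls 5 mm thick with their top 54 mm above the table.
- green_wagon: Fixed open wagon with green walls, otherwise the same as the red wagon: inside 66 mm (x) by 116 mm (y), floor 34 mm and wall tops 54 mm above the table, origin on the table under its centre.
- tree: Bystander: small dark green model fir on a round earth-coloured foot 28 mm across, 62 mm high, loose. Origin at the centre of its underside.
- hut: Bystander: small cream hut with a red tile roof, 32 x 32 mm, 41 mm high with a chimney 10 mm higher, loose. Origin at the centre of its underside.
Not all that is in view belongs to the job. What is shaped like the timber_wagon but turquoise is not meant. Leave any turquoise look-alike of the crate alone.

How it is judged:
By the outcome, as a careful person would: the job done as asked, in the order asked, and still so for the second after the job is handed in, with the robot touching nothing.
It also fails if it takes over 112 s, if anything falls off the work surface, if the arm or the gripper's body presses on something with over 40 N, if the wrist force passes 120 N, or if a joint passes its speed limit or range.

## Working session

There is one attempt and no reset: what is moved stays moved. The work goes in short steps, Python scripts to look and compute and a tool call to move; the robot and the scene stay as the last step left them, time stands still between calls to the robot, and variables do not carry over. Pictures are saved under pics/ and viewed, at most 14 in all, crops included, and the job is handed in when it is done.

Besides the shell and the picture viewer there is one more tool, called as name([rows], argument=value, ...), one row to a line, values as JSON. arm_command: Moves the arm, as the interface text tells. Its arguments: {"type":"object","properties":{"plan":{"type":"array"},"squeeze":{"type":"number"}},"required":["plan"]}

```bash
mkdir -p pics; python3 - <<'E'
from station import ctrl,cams
import cv2
o=ctrl.get_obs();print(o['time_s'],o['ee_pos'],o['eef_rot'],o['grip_width'])
for n in('top','scene'):
    p,d=cams.camera(n);cv2.imwrite(f'pics/{n}0.png',p);i=cams.camera_info(n);print(n,i)
    import numpy as np;np.save(f'pics/{n}0d.npy',d)
E
```

```text
0.0 [ 0.18995727 -0.51587586  0.20487243] [-3.14043349e+00 -6.66623456e-05  3.52771413e-01] 0.09398499532944361
top {'fx': 511.839407108766, 'fy': 511.839407108766, 'cx': 308.4175511372305, 'cy': 200.19848415385826, 'world_to_cam': array([[-0.00605044, -0.99996586,  0.00562753, -0.05376869],
       [-0.99101415,  0.00524411, -0.1336542 ,  0.41088502],
       [ 0.13362012, -0.00638563, -0.99101205,  1.64824191],
       [ 0.        ,  0.        ,  0.        ,  1.        ]])}
scene {'fx': 407.58232178569057, 'fy': 407.58232178569057, 'cx': 318.7079393512649, 'cy': 204.99094770150234, 'world_to_cam': array([[ 0.37306308,  0.92772002,  0.01262902, -0.12044533],
       [ 0.69694816, -0.27122604, -0.66385216, -0.27780221],
       [-0.61244363,  0.25646051, -0.74775719,  1.37485203],
       [ 0.        ,  0.        ,  0.        ,  1.        ]])}
```

View pics/top0.png

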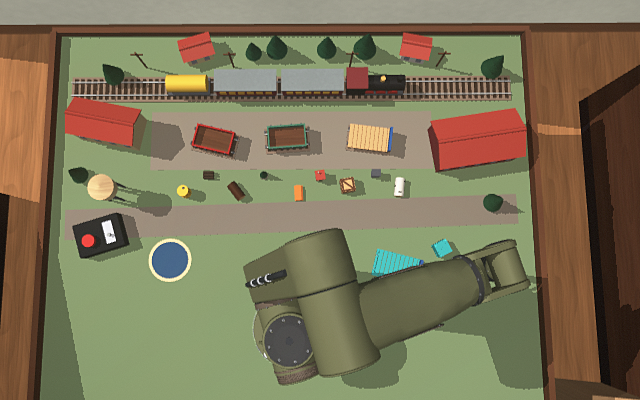

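View pics/scene0.png

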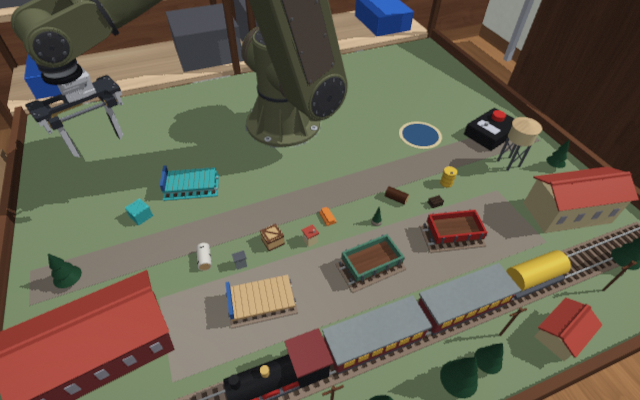

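The top view shows the red wagon at (215,139), green wagon (287,138) and flat wagon (369,138), with its headboard at the right (-y). The drum is at (183,190), dark log (236,190), chock (299,192), crate (347,185) and pale log (399,187). The tree is at (264,175), the hut at (320,175), and dark blocks at (209,175) and (376,173).

The scene view agrees.

```bash
cat > h.py <<'E'
import numpy as np,cv2
from station import ctrl,cams
from scipy.spatial.transform import Rotation as R
def cast(i,uv,z):
    "pixels -> world points on plane z"
    uv=np.atleast_2d(np.asarray(uv,float));W=i['world_to_cam'];A=W[:3,:3];c=-A.T@W[:3,3]
    r=np.c_[(uv[:,0]-i['cx'])/i['fx'],(uv[:,1]-i['cy'])/i['fy'],np.ones(len(uv))]@A
    return c+r*((z-c[2])/r[:,2])[:,None]
def cloud(i,d):
    "HxWx3 world points from depth"
    v,u=np.indices(d.shape);W=i['world_to_cam']
    P=np.dstack([(u-i['cx'])/i['fx']*d,(v-i['cy'])/i['fy']*d,d])
    return (P-W[:3,3])@W[:3,:3]
def go(p,yaw):
    "shift mm, turn for target TCP p pointing down with yaw (mod pi)"
    o=ctrl.get_obs();M=R.from_euler('xyz',o['eef_rot'])
    s=M.inv().apply(np.array(p)-o['ee_pos'])*1000
    best=None
    for k in(0,np.pi,-np.pi):
        t=(M.inv()*R.from_euler('xyz',[np.pi,0,yaw+k])).as_rotvec()
        q6=o['qpos'][5]+t[2]
        if best is None or np.linalg.norm(t)<np.linalg.norm(best):best=t
    print('shift',s.round(1),'turn',best.round(3),'now',o['ee_pos'].round(4),'yaw',o['eef_rot'][2].round(3),'q',np.round(o['qpos'],2),'w',round(o['grip_width'],4),'F',np.round(o['force'],1),'t',o['time_s'])
def snap(name):
    i=cams.camera_info('wrist');p,d=cams.camera('wrist');cv2.imwrite(f'pics/{name}.png',p)
    np.savez(f'pics/{name}.npz',p=p,d=d,W=i['world_to_cam'],k=[i['fx'],i['fy'],i['cx'],i['cy']])
def load(name):
    z=np.load(f'pics/{name}.npz');k=z['k']
    return z['p'],z['d'],dict(fx=k[0],fy=k[1],cx=k[2],cy=k[3],world_to_cam=z['W'])
E
python3 - <<'E'
from h import *
i=cams.camera_info('top')
for n,u,v,z in [('red',215,139,.04),('green',287,138,.04),('timber',369,138,.034),('drum',183,190,.05),('dark',236,190,.03),('chock',299,192,.016),('crate',347,185,.038),('pale',399,187,.03),('tree',264,175,.04),('hut',320,175,.04),('b1',209,175,.02),('b2',376,173,.02)]:print(n,cast(i,[u,v],z)[0].round(3))
w=cams.camera_info('wrist');W=w['world_to_cam'];print(w['fx'],w['cx'],w['cy'],-W[:3,:3].T@W[:3,3],W[:3,:3].round(2))
go([.50,-.13,.42],0)
E
```

```text
red [0.614 0.251 0.04 ]
green [0.617 0.013 0.04 ]
timber [ 0.617 -0.258  0.034]
drum [0.443 0.35  0.05 ]
dark [0.445 0.181 0.03 ]
chock [ 0.44  -0.025  0.016]
crate [ 0.459 -0.182  0.038]
pale [ 0.452 -0.354  0.03 ]
tree [0.493 0.089 0.04 ]
hut [ 0.492 -0.094  0.04 ]
b1 [0.497 0.272 0.02 ]
b2 [ 0.501 -0.281  0.02 ]
352.3443673909992 319.99218145936567 196.73630699377668 [ 0.26203012 -0.49071671  0.38388051] [[ 0.35 -0.94 -0.  ]
 [-0.91 -0.33  0.26]
 [-0.25 -0.09 -0.97]]
shift [ 424.3 -255.2 -214.8] turn [-0.001  0.     0.353] now [ 0.19   -0.5159  0.205 ] yaw 0.353 q [-1.28  0.3   1.52 -0.    1.32 -0.07] w 0.094 F [ 0.  -1.3 -0.6] t 0.1
```

The manual's scale: shifts go in shares of 750 mm and turns go in shares of 2 pi rad. Converting my numbers, 353 mm / 750 = 0.4707, -206 mm / 750 = -0.2747, 0.353 rad / 6.2832 = 0.0562.

arm_command([
  [[0.4707, -0.2747, -0.1, 0, 0, 0.0562, -1], [0.4707, -0.2747, -0.1, 0, 0, 0.0562, -1], [0.4707, -0.2747, -0.1, 0, 0, 0.0562, -1], [0.4707, -0.2747, -0.1, 0, 0, 0.0562, -1], [0.4707, -0.2747, -0.1, 0, 0, 0.0562, -1], [0.4707, -0.2747, -0.1, 0, 0, 0.0562, -1], [0.4707, -0.2747, -0.1, 0, 0, 0.0562, -1], [0.4707, -0.2747, -0.1, 0, 0, 0.0562, -1], [0.4707, -0.2747, -0.1, 0, 0, 0.0562, -1], [0.4707, -0.2747, -0.1, 0, 0, 0.0562, -1], [0.4707, -0.2747, -0.1, 0, 0, 0.0562, -1], [0.4707, -0.2747, -0.1, 0, 0, 0.0562, -1]],
])

```text
time_s: 1.3
ee_pos: [0.4494, -0.2017, 0.2801]
eef_rot: [-3.141, 0.001, -0.001]
force: [0.5, -0.5, 0.0]
grip_width: 0.0939
grip_force: 0.0
```

```bash
python3 - <<'E'
from h import *
snap('w1');go([.45,.18,.28],0)
E
```

```text
shift [-1.000e-01 -3.818e+02  2.000e-01] turn [-0.     0.001 -0.002] now [ 0.4494 -0.2018  0.2801] yaw -0.002 q [-0.5   0.12  1.56 -0.    1.46  1.08] w 0.094 F [-0.3  0.3  0.6] t 1.35
```

View pics/w1.png

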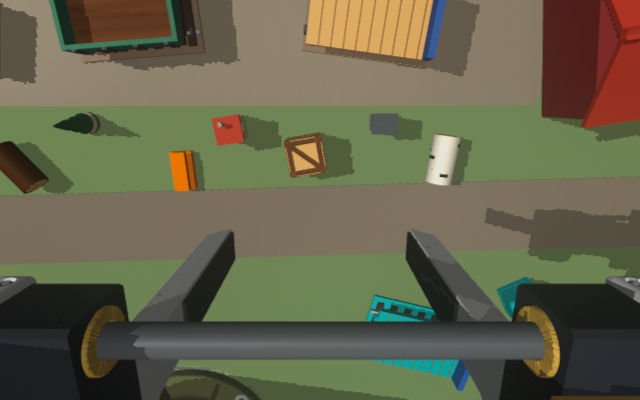

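The wrist view shows the crate at (305,156), pale log (443,160), chock (183,171), dark log (20,167), tree (90,124), hut (228,130) and the flat wagon (370,30), which is cut off at the top edge. I'll take two more views further forward.

Converted, 80 mm / 750 = 0.1067, 50 mm / 750 = 0.0667.

arm_command([
  [[0.1067, 0.0667, -0.04, 0, 0, 0, -1], [0.1067, 0.0667, -0.04, 0, 0, 0, -1], [0.1067, 0.0667, -0.04, 0, 0, 0, -1], [0.1067, 0.0667, -0.04, 0, 0, 0, -1], [0.1067, 0.0667, -0.04, 0, 0, 0, -1]],
])

```text
time_s: 1.85
ee_pos: [0.529, -0.2509, 0.3102]
eef_rot: [-3.141, 0.001, -0.001]
force: [-0.6, -0.3, -0.4]
grip_width: 0.0939
grip_force: 0.0
```

```bash
python3 - <<'E'
from h import *
snap('w2');go([.52,.17,.31],0)
E
```

```text
shift [  -9.4 -420.7    0.6] turn [-0.     0.    -0.001] now [ 0.5291 -0.2507  0.3105] yaw -0.001 q [-0.51  0.33  1.24 -0.    1.57  1.07] w 0.0941 F [-0.1 -0.4 -0. ] t 1.9
```

Converted, -420 mm / 750 = -0.56, -10 mm / 750 = -0.0133.

arm_command([
  [[-0.0133, -0.56, 0, 0, 0, 0, -1], [-0.0133, -0.56, 0, 0, 0, 0, -1], [-0.0133, -0.56, 0, 0, 0, 0, -1], [-0.0133, -0.56, 0, 0, 0, 0, -1], [-0.0133, -0.56, 0, 0, 0, 0, -1], [-0.0133, -0.56, 0, 0, 0, 0, -1], [-0.0133, -0.56, 0, 0, 0, 0, -1], [-0.0133, -0.56, 0, 0, 0, 0, -1], [-0.0133, -0.56, 0, 0, 0, 0, -1], [-0.0133, -0.56, 0, 0, 0, 0, -1], [-0.0133, -0.56, 0, 0, 0, 0, -1]],
])

```text
time_s: 3.0
ee_pos: [0.5196, 0.1688, 0.3108]
eef_rot: [3.141, -0.0, 0.0]
force: [-0.7, -0.6, -0.1]
grip_width: 0.0942
grip_force: 0.0
```

```bash
python3 - <<'E'
from h import *
snap('w3');go([.52,.17,.31],0)
a=cv2.imread('pics/w2.png')[:300];b=cv2.imread('pics/w3.png')[:300]
cv2.imwrite('pics/w23.png',np.vstack([a,b]))
E
```

```text
shift [ 0.2 -1.8  0.8] turn [ 0.    -0.    -0.001] now [0.5198 0.1682 0.3108] yaw -0.001 q [ 0.25  0.23  1.36 -0.    1.54  1.82] w 0.0938 F [ 0.4 -0.9  0. ] t 3.05
```

View pics/w23.png

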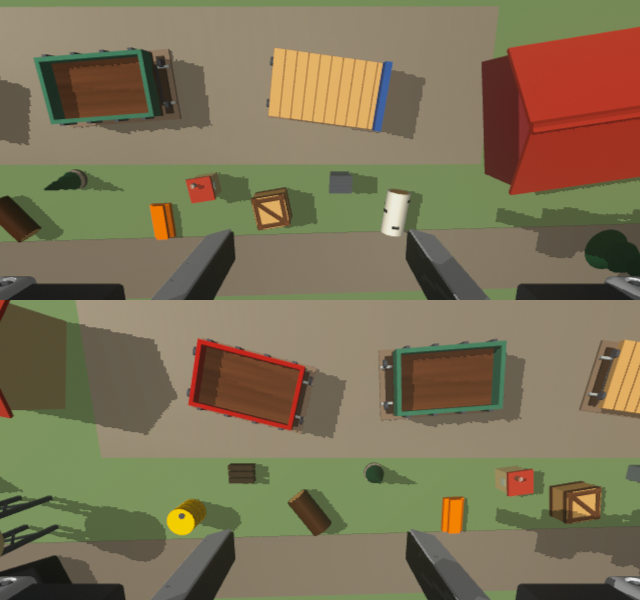

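The upper half (w2) shows the green wagon at (95,87), flat wagon (330,90) with headboard (383,97), crate (272,209), pale log (396,212), chock (162,220) and hut (201,189).

The lower half (w3, 300 px lower) shows the red wagon at (247,384), green wagon (450,378), drum (185,517), dark log (310,512), chock (453,515) and tree (374,473).

```bash
python3 - <<'E'
from h import *
V={n:load(n) for n in('w1','w2','w3')};C={n:cloud(v[2],v[1]) for n,v in V.items()}
def hsv(n):return cv2.cvtColor(V[n][0],cv2.COLOR_BGR2HSV)
# name: coarse xy, radius, z band of top face, colour lo/hi, views
O=dict(crate=((.459,-.182),.045,(.033,.045)),drum=((.443,.35),.035,(.046,.056)),dark=((.445,.181),.045,(.012,.04)),
 pale=((.452,-.354),.045,(.012,.04)),chock=((.44,-.025),.04,(.005,.022)),chocktop=((.44,-.025),.04,(.0125,.022)),tree=((.493,.089),.04,(.01,.07)),hut=((.492,-.094),.035,(.02,.06)),b1=((.497,.272),.03,(.01,.06)),b2=((.501,-.281),.03,(.01,.06)),
 green=((.617,.013),.1,(.050,.058)),red=((.614,.251),.1,(.050,.058)),deck=((.617,-.258),.095,(.030,.038)),head=((.61,-.32),.075,(.050,.062)))
for k,(c,r,zb) in O.items():
  for n,P in C.items():
    m=(np.hypot(P[...,0]-c[0],P[...,1]-c[1])<r)&(P[...,2]>zb[0])&(P[...,2]<zb[1])&(V[n][1]>0)
    h=hsv(n)
    if k=='green':m&=(h[...,0]>60)&(h[...,0]<95)
    if k=='red':m&=(h[...,0]<8)&(h[...,1]>150)
    if k=='head':m&=(h[...,0]>100)&(h[...,1]>100)
    m[245:]=0
    nn,l,s,ce=cv2.connectedComponentsWithStats(m.astype(np.uint8))
    if nn<2:continue
    j=1+s[1:,4].argmax()
    if s[j,4]<15:continue
    m=l==j;edge=s[j,0]<=1 or s[j,1]<=1 or s[j,0]+s[j,2]>=639 or s[j,1]+s[j,3]>=244
    Q=P[m];(cx,cy),(w,hh),a=cv2.minAreaRect((Q[:,:2]*1000).astype(np.float32))
    a=np.radians(a)
    if w<hh:a+=np.pi/2;w,hh=hh,w
    print(f"{k:8}{n} n{s[j,4]:5} px({ce[j][0]:.1f},{ce[j][1]:.1f}) rect c({cx:.1f},{cy:.1f}) {w:.1f}x{hh:.1f} long-axis {a%np.pi:.3f} zmed {np.median(Q[:,2])*1000:.1f} zmax {Q[:,2].max()*1000:.1f} mean {Q[:,:2].mean(0).round(4)*1000}",'EDGE' if edge else '')
E
```

```text
crate   w1 n 1412 px(304.6,155.7) rect c(462.1,-183.3) 45.5x45.2 long-axis 0.171 zmed 38.0 zmax 41.4 mean [ 462.8 -183.3] 
crate   w2 n 1115 px(269.8,211.0) rect c(462.3,-183.2) 45.9x45.7 long-axis 0.172 zmed 38.0 zmax 41.0 mean [ 463.3 -183.6] 
crate   w3 n 1176 px(581.8,204.5) rect c(462.4,-182.9) 46.6x46.4 long-axis 1.748 zmed 37.3 zmax 40.3 mean [ 463.3 -181.5] 
drum    w3 n  599 px(180.2,220.9) rect c(443.3,353.2) 36.3x36.2 long-axis 1.962 zmed 50.0 zmax 53.2 mean [443.8 352.8] 
dark    w1 n 1352 px(18.6,168.0) rect c(445.6,183.5) 61.2x33.5 long-axis 0.632 zmed 27.2 zmax 34.4 mean [445.7 174.4] EDGE
dark    w2 n 1020 px(15.1,220.1) rect c(446.9,181.9) 61.8x32.3 long-axis 0.601 zmed 26.3 zmax 34.2 mean [446.  173.3] EDGE
dark    w3 n 1012 px(309.1,212.5) rect c(446.0,184.2) 60.9x31.9 long-axis 0.650 zmed 29.2 zmax 34.6 mean [448.5 183.4] 
pale    w1 n 1312 px(441.8,158.9) rect c(455.6,-355.4) 60.5x32.8 long-axis 3.021 zmed 28.8 zmax 33.2 mean [ 457.1 -351.8] 
pale    w2 n 1035 px(394.4,212.3) rect c(455.8,-354.8) 61.3x32.4 long-axis 2.987 zmed 28.9 zmax 33.5 mean [ 458.1 -353. ] 
[... 2328 characters left out ...]
614.4,257.4) 125.8x76.1 long-axis 1.331 zmed 53.7 zmax 56.3 mean [616.5 258.5] 
deck    w1 n 6341 px(370.1,25.6) rect c(602.5,-253.1) 140.4x61.4 long-axis 1.556 zmed 33.6 zmax 37.9 mean [ 606.3 -257.4] EDGE
deck    w2 n 7271 px(323.3,88.0) rect c(620.2,-253.6) 136.2x80.1 long-axis 1.440 zmed 33.6 zmax 37.9 mean [ 620.9 -255.1] 
deck    w3 n 2066 px(624.2,79.7) rect c(622.6,-201.0) 90.5x47.2 long-axis 0.234 zmed 32.9 zmax 36.2 mean [ 622.  -205.7] EDGE
head    w1 n  526 px(435.1,28.5) rect c(599.0,-323.3) 56.5x8.9 long-axis 3.010 zmed 55.2 zmax 58.3 mean [ 599.4 -322.9] EDGE
head    w2 n  521 px(382.1,95.9) rect c(610.5,-324.6) 78.9x8.4 long-axis 3.014 zmed 55.4 zmax 58.0 mean [ 611.3 -324.5]
```

```bash
python3 - <<'E'
from h import *
V={n:load(n) for n in('w1','w2','w3')};C={n:cloud(v[2],v[1]) for n,v in V.items()}
# two-view heights from matching face centroids
def tri(na,a,nb,b):
    Ms=[]
    for n,uv in((na,a),(nb,b)):
        i=V[n][2];K=np.array([[i['fx'],0,i['cx']],[0,i['fy'],i['cy']],[0,0,1]]);Ms.append(K@i['world_to_cam'][:3])
    X=cv2.triangulatePoints(Ms[0],Ms[1],np.array(a,float),np.array(b,float))[:,0];return (X[:3]/X[3]*1000).round(1)
print('crate',tri('w1',(304.6,155.7),'w2',(269.8,211)),tri('w1',(304.6,155.7),'w3',(581.8,204.5)))
print('chocktop',tri('w1',(179.6,171),'w3',(454.1,215.4)),'green rim',tri('w2',(92.3,84.4),'w3',(451.2,77.3)))
P=C['w2'];m=(P[...,1]<-.36)&(P[...,2]>.02)&(P[...,0]>.5);print('station zmax',P[m][:,2].max(),'ymax',P[m&(P[...,2]>.06)][:,1].max(),P[m&(P[...,2]>.06)][:,0].min())
go([.4623,-.1832,.12],.171)
E
```

```text
crate [ 462.4 -183.1   35. ] [ 462.6 -183.2   34.8]
chocktop [439.9 -21.6  14. ] green rim [624.   15.9  56.7]
station zmax 0.137269340055791 ymax -0.44851884709530915 0.5004444478045111
shift [-57.4 351.4 190.8] turn [ 0.    -0.    -0.172] now [0.5198 0.1682 0.3108] yaw -0.001 q [ 0.25  0.23  1.36 -0.    1.54  1.82] w 0.0938 F [ 0.4 -0.9  0. ] t 3.05
```

Converted, 351 mm / 750 = 0.468, 190 mm / 750 = 0.2533, -0.172 rad / 6.2832 = -0.0274.

arm_command([
  [[-0.076, 0.468, 0.2, 0, 0, -0.0274, -0.36], [-0.076, 0.468, 0.2, 0, 0, -0.0274, -0.36], [-0.076, 0.468, 0.2, 0, 0, -0.0274, -0.36], [-0.076, 0.468, 0.2, 0, 0, -0.0274, -0.36], [-0.076, 0.468, 0.2, 0, 0, -0.0274, -0.36], [-0.076, 0.468, 0.2, 0, 0, -0.0274, -0.36], [-0.076, 0.468, 0.2, 0, 0, -0.0274, -0.36], [-0.076, 0.468, 0.2, 0, 0, -0.0274, -0.36], [-0.076, 0.468, 0.2, 0, 0, -0.0274, -0.36], [-0.076, 0.468, 0.2533, 0, 0, -0.0274, -0.36], [-0.076, 0.468, 0.2533, 0, 0, -0.0274, -0.36], [-0.076, 0.468, 0.2533, 0, 0, -0.0274, -0.36]],
], squeeze=20)

```text
time_s: 4.25
ee_pos: [0.4629, -0.1818, 0.1214]
eef_rot: [-3.141, 0.0, 0.171]
force: [1.0, 0.2, 0.2]
grip_width: 0.0635
grip_force: 0.0
```

```bash
python3 - <<'E'
from h import *
go([.4623,-.1832,.008],.171)
E
```

```text
shift [ -0.8   1.3 113.4] turn [-0.  0.  0.] now [ 0.4629 -0.1818  0.1214] yaw 0.171 q [-0.45  0.27  1.76  0.    1.11  0.95] w 0.0635 F [1.  0.2 0.2] t 4.25
```

Descend, grip and lift.

Converted, 113 mm / 750 = 0.1507, 100 mm / 750 = 0.1333.

arm_command([
  [[-0.0013, 0.0013, 0.06, 0, 0, 0, -0.36], [-0.0013, 0.0013, 0.1133, 0, 0, 0, -0.36], [-0.0013, 0.0013, 0.1507, 0, 0, 0, -0.36], [-0.0013, 0.0013, 0.1507, 0, 0, 0, -0.36], [-0.0013, 0.0013, 0.1507, 0, 0, 0, 0.2], [-0.0013, 0.0013, 0.1507, 0, 0, 0, 0.2], [-0.0013, 0.0013, 0.1507, 0, 0, 0, 0.2], [-0.0013, 0.0013, 0.1507, 0, 0, 0, 0.2], [-0.0013, 0.0013, 0.1333, 0, 0, 0, 0.2], [-0.0013, 0.0013, 0.08, 0, 0, 0, 0.2], [-0.0013, 0.0013, 0.0133, 0, 0, 0, 0.2], [-0.0013, 0.0013, -0.0267, 0, 0, 0, 0.2]],
])

```text
time_s: 5.45
ee_pos: [0.4629, -0.1833, 0.1451]
eef_rot: [3.139, -0.003, 0.172]
force: [-0.1, -0.6, -1.8]
grip_width: 0.0439
grip_force: 20.0
```

```bash
python3 - <<'E'
from h import *
go([.6144,.2574,.16],-.24)
E
```

```text
shift [ 224.7 -408.2  -15.1] turn [ 0.002 -0.004  0.412] now [ 0.4629 -0.1833  0.1451] yaw 0.172 q [-0.45  0.24  1.74  0.    1.15  0.95] w 0.0439 F [-0.1 -0.6 -1.8] t 5.45
```

Gripped at 44 mm. Carry to above the red wagon.

Converted, -408 mm / 750 = -0.544, 225 mm / 750 = 0.3, 0.412 rad / 6.2832 = 0.0656.

arm_command([
  [[0.3, -0.544, -0.02, 0, 0, 0.0656, 0.2], [0.3, -0.544, -0.02, 0, 0, 0.0656, 0.2], [0.3, -0.544, -0.02, 0, 0, 0.0656, 0.2], [0.3, -0.544, -0.02, 0, 0, 0.0656, 0.2], [0.3, -0.544, -0.02, 0, 0, 0.0656, 0.2], [0.3, -0.544, -0.02, 0, 0, 0.0656, 0.2], [0.3, -0.544, -0.02, 0, 0, 0.0656, 0.2], [0.3, -0.544, -0.02, 0, 0, 0.0656, 0.2], [0.3, -0.544, -0.02, 0, 0, 0.0656, 0.2], [0.3, -0.544, -0.02, 0, 0, 0.0656, 0.2], [0.3, -0.544, -0.02, 0, 0, 0.0656, 0.2], [0.3, -0.544, -0.02, 0, 0, 0.0656, 0.2]],
])

```text
time_s: 6.65
ee_pos: [0.6139, 0.2577, 0.156]
eef_rot: [3.141, 0.0, -0.239]
force: [-0.0, -0.1, -2.1]
grip_width: 0.0442
grip_force: 20.0
```

```bash
python3 - <<'E'
from h import *
go([.6144,.2574,.0425],-.24)
E
```

```text
shift [  0.6   0.2 113.5] turn [0.    0.    0.001] now [0.6139 0.2577 0.156 ] yaw -0.239 q [ 0.34  0.6   1.21 -0.    1.33  2.15] w 0.0442 F [-0.  -0.1 -2.1] t 6.65
```

Converted, 110 mm / 750 = 0.1467, 105 mm / 750 = 0.14.

arm_command([
  [[0.0013, 0, 0.0533, 0, 0, 0, 0.2], [0.0013, 0, 0.1067, 0, 0, 0, 0.2], [0.0013, 0, 0.14, 0, 0, 0, 0.2], [0.0013, 0, 0.1467, 0, 0, 0, 0.2], [0.0013, 0, 0.1467, 0, 0, 0, 0.2], [0.0013, 0, 0.1467, 0, 0, 0, 0.2]],
])

```text
time_s: 7.25
ee_pos: [0.6161, 0.257, 0.0476]
eef_rot: [-3.14, -0.002, -0.241]
force: [0.0, -0.9, -1.5]
grip_width: 0.0438
grip_force: 20.0
```

```bash
python3 - <<'E'
from h import *
go([.6144,.2574,.0422],-.24)
E
```

```text
shift [-1.7  0.   5.4] turn [-0.001 -0.002 -0.001] now [0.6161 0.257  0.0476] yaw -0.241 q [ 0.34  0.71  1.29 -0.    1.14  2.15] w 0.0438 F [ 0.  -0.9 -1.5] t 7.25
```

Converted, -130 mm / 750 = -0.1733, -1.5 mm / 750 = -0.002.

arm_command([
  [[-0.002, 0, 0.004, 0, 0, 0, 0.2], [-0.002, 0, 0.0067, 0, 0, 0, 0.2], [-0.002, 0, 0.0067, 0, 0, 0, 0.2], [-0.002, 0, 0.0067, 0, 0, 0, 0.2], [-0.002, 0, 0.0067, 0, 0, 0, -0.3], [-0.002, 0, 0.0067, 0, 0, 0, -0.3], [-0.002, 0, 0.0067, 0, 0, 0, -0.3], [-0.002, 0, 0.0067, 0, 0, 0, -0.3], [-0.002, 0, -0.0267, 0, 0, 0, -0.3], [-0.002, 0, -0.0933, 0, 0, 0, -0.3], [-0.002, 0, -0.16, 0, 0, 0, -0.3], [-0.002, 0, -0.1733, 0, 0, 0, -0.3]],
])

```text
time_s: 8.45
ee_pos: [0.6155, 0.2583, 0.1822]
eef_rot: [-3.137, -0.008, -0.24]
force: [0.5, -0.2, 0.5]
grip_width: 0.0608
grip_force: 0.0
```

```bash
python3 - <<'E'
from h import *
go([.4433,.3532,.14],.073)
E
```

```text
shift [-190.2  -51.    41. ] turn [-0.004 -0.008 -0.313] now [0.6155 0.2583 0.1822] yaw -0.24 q [0.34 0.58 1.18 0.   1.37 2.15] w 0.0608 F [ 0.5 -0.2  0.5] t 8.45
```

Converted, -190 mm / 750 = -0.2533, -51 mm / 750 = -0.068, -0.313 rad / 6.2832 = -0.0498.

arm_command([
  [[-0.2533, -0.068, 0.0533, 0, 0, -0.0498, -0.36], [-0.2533, -0.068, 0.0533, 0, 0, -0.0498, -0.36], [-0.2533, -0.068, 0.0533, 0, 0, -0.0498, -0.36], [-0.2533, -0.068, 0.0533, 0, 0, -0.0498, -0.36], [-0.2533, -0.068, 0.0533, 0, 0, -0.0498, -0.36], [-0.2533, -0.068, 0.0533, 0, 0, -0.0498, -0.36], [-0.2533, -0.068, 0.0533, 0, 0, -0.0498, -0.36]],
])

```text
time_s: 9.15
ee_pos: [0.4422, 0.352, 0.1356]
eef_rot: [-3.141, -0.0, 0.072]
force: [-0.2, 1.5, 0.9]
grip_width: 0.0638
grip_force: 0.0
```

```bash
python3 - <<'E'
from h import *
snap('w4');p,d,i=load('w4')
def c(n):
    p,d,i=load(n);P=cloud(i,d);m=((abs(P[...,0]-.443)<.03)&(abs(P[...,1]-.353)<.03)&(P[...,2]>.046)&(P[...,2]<.056)).astype(np.uint8)
    nn,l,s,ce=cv2.connectedComponentsWithStats(m);j=1+s[1:,4].argmax();Q=P[l==j]
    K=np.array([[i['fx'],0,i['cx']],[0,i['fy'],i['cy']],[0,0,1]])
    (x,y),wh,a=cv2.minAreaRect((Q[:,:2]*1000).astype(np.float32));print(n,ce[j],x,y,wh,np.median(Q[:,2]));return ce[j],K@i['world_to_cam'][:3]
(a,A),(b,B)=c('w3'),c('w4');X=cv2.triangulatePoints(A,B,a,b)[:,0];print(X[:3]/X[3])
go([.4433,.3532,.013],.073)
E
```

```text
w3 [180.23539232 220.90984975] 443.33734130859375 353.1778259277344 (36.17645263671875, 36.31914520263672) 0.04995047925180718
w4 [318.01073986 200.67601432] 443.26934814453125 353.3258972167969 (36.226768493652344, 36.33381271362305) 0.04966179539575892
[0.44365588 0.35315639 0.04911444]
shift [  0.9  -1.3 122.5] turn [-0.    -0.    -0.001] now [0.4424 0.3518 0.1355] yaw 0.072 q [ 0.61  0.4   1.56 -0.    1.19  2.11] w 0.064 F [ 0.1 -0.1 -0.2] t 9.2
```

Converted, 122 mm / 750 = 0.1627, 90 mm / 750 = 0.12.

arm_command([
  [[0.0013, -0.0013, 0.06, 0, 0, 0, -0.36], [0.0013, -0.0013, 0.12, 0, 0, 0, -0.36], [0.0013, -0.0013, 0.1627, 0, 0, 0, -0.36], [0.0013, -0.0013, 0.1627, 0, 0, 0, -0.36], [0.0013, -0.0013, 0.1627, 0, 0, 0, 0.35], [0.0013, -0.0013, 0.1627, 0, 0, 0, 0.35], [0.0013, -0.0013, 0.1627, 0, 0, 0, 0.35], [0.0013, -0.0013, 0.1627, 0, 0, 0, 0.35], [0.0013, -0.0013, 0.1627, 0, 0, 0, 0.35]],
])

```text
time_s: 10.1
ee_pos: [0.4429, 0.3537, 0.0148]
eef_rot: [-3.141, -0.002, 0.073]
force: [-1.6, -2.5, 8.1]
grip_width: 0.0359
grip_force: 20.0
```

```bash
python3 - <<'E'
from h import *
go([.6216,.016,.16],.073)
E
```

```text
shift [ 153.9  349.7 -145.3] turn [-0.001 -0.002 -0.   ] now [0.4429 0.3537 0.0148] yaw 0.073 q [ 0.61  0.56  1.63 -0.    0.94  2.11] w 0.0359 F [-1.6 -2.5  8.1] t 10.1
```

Converted, 350 mm / 750 = 0.4667, -145 mm / 750 = -0.1933.

arm_command([
  [[0, 0, -0.0267, 0, 0, 0, 0.35], [0, 0, -0.08, 0, 0, 0, 0.35], [0, 0, -0.1467, 0, 0, 0, 0.35], [0.0533, 0.1067, -0.1933, 0, 0, 0, 0.35], [0.2053, 0.4667, -0.1933, 0, 0, 0, 0.35], [0.2053, 0.4667, -0.1933, 0, 0, 0, 0.35], [0.2053, 0.4667, -0.1933, 0, 0, 0, 0.35], [0.2053, 0.4667, -0.1933, 0, 0, 0, 0.35], [0.2053, 0.4667, -0.1933, 0, 0, 0, 0.35], [0.2053, 0.4667, -0.1933, 0, 0, 0, 0.35], [0.2053, 0.4667, -0.1933, 0, 0, 0, 0.35], [0.2053, 0.4667, -0.1933, 0, 0, 0, 0.35]],
])

```text
time_s: 11.3
ee_pos: [0.6225, 0.0115, 0.1586]
eef_rot: [3.141, -0.001, 0.069]
force: [-0.3, 0.9, -1.1]
grip_width: 0.0355
grip_force: 20.0
```

```bash
python3 - <<'E'
from h import *
snap('w5')
go([.6216,.016,.048],.073)
E
```

```text
shift [ 1.000e-01 -2.300e+00  1.104e+02] turn [ 0.     0.    -0.003] now [0.6217 0.0137 0.1584] yaw 0.07 q [-0.04  0.5   1.36 -0.    1.29  1.46] w 0.0356 F [-1.1  0.5 -1.6] t 11.35
```

View pics/w5.png

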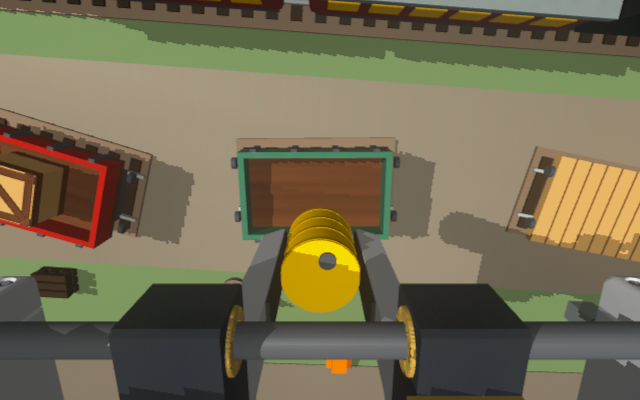

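The drum is held between the fingers with its top at (320,270). The green wagon is ahead at (315,195), and the crate stands in the red wagon at the left. I'll check the drum's tilt and top height.

```bash
python3 - <<'E'
from h import *
p,d,i=load('w5');P=cloud(i,d);h=cv2.cvtColor(p,cv2.COLOR_BGR2HSV)
m=(h[...,0]>20)&(h[...,0]<35)&(h[...,1]>180)&(P[...,2]>.17)
Q=P[m];zt=np.percentile(Q[:,2],95);Q=Q[Q[:,2]>zt-.008];
for _ in range(4):
    c,*_r=np.linalg.lstsq(np.c_[Q[:,:2]-Q[:,:2].mean(0),np.ones(len(Q))],Q[:,2],rcond=None)
    r=abs(Q[:,2]-np.c_[Q[:,:2]-Q[:,:2].mean(0),np.ones(len(Q))]@c);Q=Q[r<.003]
print(len(Q),c,cv2.minAreaRect((Q[:,:2]*1000).astype(np.float32)),'tcp',ctrl.get_obs()['ee_pos'])
E
```

```text
1880 [0.05307314 0.00143632 0.19348547] ((623.3283081054688, 11.05353832244873), (16.878538131713867, 35.87263107299805), 4.242278575897217) tcp [0.62166212 0.01370508 0.15840259]
```

Converted, 104 mm / 750 = 0.1387, 103 mm / 750 = 0.1373, -0.003 rad / 6.2832 = -0.0005.

arm_command([
  [[0, -0.0027, 0.0533, 0, 0, -0.0005, 0.35], [0, -0.0027, 0.1067, 0, 0, -0.0005, 0.35], [0, -0.0027, 0.1373, 0, 0, -0.0005, 0.35], [0, -0.0027, 0.1387, 0, 0, -0.0005, 0.35], [0, -0.0027, 0.1387, 0, 0, -0.0005, 0.35], [0, -0.0027, 0.1387, 0, 0, -0.0005, 0.35]],
])

```text
time_s: 11.95
ee_pos: [0.622, 0.018, 0.0565]
eef_rot: [3.141, -0.003, 0.076]
force: [0.5, -0.2, -0.4]
grip_width: 0.0352
grip_force: 20.0
```

```bash
python3 - <<'E'
from h import *
go([.6216,.016,.0485],.073)
E
```

```text
shift [-0.6  1.9  8. ] turn [ 0.    -0.003  0.003] now [0.622  0.018  0.0565] yaw 0.076 q [-0.03  0.61  1.44  0.    1.09  1.46] w 0.0352 F [ 0.5 -0.2 -0.4] t 11.95
```

Converted, 7 mm / 750 = 0.0093, 5 mm / 750 = 0.0067.

arm_command([
  [[-0.0007, 0.0013, 0.0067, 0, 0, 0, 0.35], [-0.0007, 0.0013, 0.0093, 0, 0, 0, 0.35], [-0.0007, 0.0013, 0.0093, 0, 0, 0, 0.35], [-0.0007, 0.0013, 0.0093, 0, 0, 0, 0.35]],
])

```text
time_s: 12.35
ee_pos: [0.6212, 0.0164, 0.0487]
eef_rot: [3.141, -0.001, 0.076]
force: [-2.5, -0.2, 5.9]
grip_width: 0.0358
grip_force: 20.0
```

Contact with the floor felt (6 N). Release and rise.

Converted, -140 mm / 750 = -0.1867, -100 mm / 750 = -0.1333.

arm_command([
  [[0, 0, 0, 0, 0, 0, -0.2], [0, 0, 0, 0, 0, 0, -0.2], [0, 0, 0, 0, 0, 0, -0.2], [0, 0, 0, 0, 0, 0, -0.2], [0, 0, -0.02, 0, 0, 0, -0.2], [0, 0, -0.0667, 0, 0, 0, -0.2], [0, 0, -0.1333, 0, 0, 0, -0.2], [0, 0, -0.1867, 0, 0, 0, -0.2], [0, 0, -0.1867, 0, 0, 0, -0.2]],
])

```text
time_s: 13.25
ee_pos: [0.6228, 0.0165, 0.1951]
eef_rot: [3.14, -0.011, 0.076]
force: [0.5, -0.4, -0.4]
grip_width: 0.0563
grip_force: 0.0
```

```bash
python3 - <<'E'
from h import *
# fresh long-axis/centre of dark log from w3, w1
go([.4462,.1838,.14],.645+np.pi/2)
E
```

```text
shift [-164.  -180.3   53.1] turn [-0.004 -0.01   1.002] now [0.6228 0.0165 0.1951] yaw 0.076 q [-0.03  0.47  1.32 -0.    1.35  1.46] w 0.0563 F [ 0.5 -0.4 -0.4] t 13.25
```

Converted, -180 mm / 750 = -0.24, -164 mm / 750 = -0.2187, -1.7 rad / 6.2832 = -0.2706.

arm_command([
  [[-0.1333, -0.16, 0.04, 0, 0, -0.2706, -0.7], [-0.1333, -0.16, 0.04, 0, 0, -0.2706, -0.7], [-0.1333, -0.16, 0.04, 0, 0, -0.2706, -0.7], [-0.1333, -0.16, 0.04, 0, 0, -0.2706, -0.7], [-0.2187, -0.24, 0.04, 0, 0, -0.2706, -0.7], [-0.2187, -0.24, 0.04, 0, 0, -0.2706, -0.7], [-0.2187, -0.24, 0.04, 0, 0, -0.2706, -0.7], [-0.2187, -0.24, 0.04, 0, 0, -0.2706, -0.7], [-0.2187, -0.24, 0.04, 0, 0, -0.2706, -0.7], [-0.2187, -0.24, 0.04, 0, 0, -0.2706, -0.7], [-0.2187, -0.24, 0.04, 0, 0, -0.2706, -0.7], [-0.2187, -0.24, 0.04, 0, 0, -0.2706, -0.7]],
])

```text
time_s: 14.45
ee_pos: [0.4435, 0.1835, 0.1578]
eef_rot: [3.141, -0.0, 1.782]
force: [1.0, 1.1, 0.4]
grip_width: 0.0795
grip_force: 0.0
```

```bash
python3 - <<'E'
from h import *
snap('w6');
for n in('w3','w6'):
    p,d,i=load(n);P=cloud(i,d);m=((np.hypot(P[...,0]-.446,P[...,1]-.184)<.045)&(P[...,2]>.012)&(P[...,2]<.04)).astype(np.uint8)
    nn,l,s,ce=cv2.connectedComponentsWithStats(m);j=1+s[1:,4].argmax();Q=P[l==j]
    print(n,s[j],cv2.minAreaRect((Q[:,:2]*1000).astype(np.float32)),np.percentile(Q[:,2],95))
go([.4462,.1838,.10],.645+np.pi/2)
E
```

```text
w3 [ 287  189   44   47 1012] ((445.99346923828125, 184.22451782226562), (60.93486022949219, 31.921581268310547), 37.243656158447266) 0.03215449287178821
w6 [ 285  157   73   57 2275] ((444.758544921875, 183.98561096191406), (60.42945861816406, 31.718524932861328), 37.55369567871094) 0.03194566363306713
shift [-0.3  2.7 57.8] turn [ 0.     0.    -0.434] now [0.4435 0.1835 0.1578] yaw 1.782 q [0.32 0.19 1.77 0.   1.18 0.11] w 0.08 F [-0.4 -0.3 -0.2] t 14.5
```

View pics/w6.png

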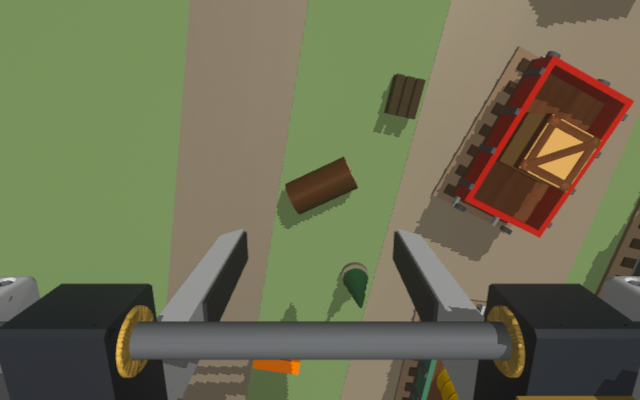

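The log lies at (320,185), with the crate upright in the red wagon. Turn, descend and grip by the ends.

Converted, 153 mm / 750 = 0.204, 150 mm / 750 = 0.2, -0.442 rad / 6.2832 = -0.0703.

arm_command([
  [[0, 0.0027, 0.0533, 0, 0, -0.0703, -0.7], [0, 0.0027, 0.08, 0, 0, -0.0703, -0.7], [0, 0.0027, 0.12, 0, 0, -0.0703, -0.7], [0, 0.0027, 0.16, 0, 0, -0.0703, -0.7], [0, 0.0027, 0.2, 0, 0, -0.0703, -0.7], [0, 0.0027, 0.204, 0, 0, -0.0703, -0.7], [0, 0.0027, 0.204, 0, 0, -0.0703, -0.7], [0, 0.0027, 0.204, 0, 0, -0.0703, 0], [0, 0.0027, 0.204, 0, 0, -0.0703, 0], [0, 0.0027, 0.204, 0, 0, -0.0703, 0], [0, 0.0027, 0.204, 0, 0, -0.0703, 0]],
], squeeze=15)

```text
time_s: 15.6
ee_pos: [0.4461, 0.1841, 0.0055]
eef_rot: [3.14, 0.001, 2.218]
force: [-1.4, -0.6, 8.3]
grip_width: 0.0597
grip_force: 15.0
```

```bash
python3 - <<'E'
from h import *
w=np.array([.619,-.2587]);ps=-.128
X=np.array([np.cos(ps),np.sin(ps)]);Y=np.array([-X[1],X[0]])
p=w-.042*Y;print(p);go([*p,.14],ps+np.pi/2)
E
```

```text
[ 0.61363867 -0.30035641]
shift [-487.6 -158.1 -134.5] turn [ 0.002 -0.     0.775] now [0.4461 0.1841 0.0055] yaw 2.218 q [ 0.32  0.43  1.88 -0.    0.83 -0.33] w 0.0597 F [-1.4 -0.6  8.3] t 15.6
```

Converted, -488 mm / 750 = -0.6507, -158 mm / 750 = -0.2107, 0.775 rad / 6.2832 = 0.1233.

arm_command([
  [[0, 0, -0.04, 0, 0, 0, 0], [0, 0, -0.1067, 0, 0, 0, 0], [0, 0, -0.1733, 0, 0, 0, 0], [-0.6507, -0.2107, -0.2067, 0, 0, 0.1233, 0], [-0.6507, -0.2107, -0.2067, 0, 0, 0.1233, 0], [-0.6507, -0.2107, -0.2067, 0, 0, 0.1233, 0], [-0.6507, -0.2107, -0.2067, 0, 0, 0.1233, 0], [-0.6507, -0.2107, -0.2067, 0, 0, 0.1233, 0], [-0.6507, -0.2107, -0.2067, 0, 0, 0.1233, 0], [-0.6507, -0.2107, -0.2067, 0, 0, 0.1233, 0], [-0.6507, -0.2107, -0.2067, 0, 0, 0.1233, 0], [-0.6507, -0.2107, -0.2067, 0, 0, 0.1233, 0]],
])

```text
time_s: 16.8
ee_pos: [0.5931, -0.2428, 0.1569]
eef_rot: [3.141, 0.0, 1.443]
force: [0.4, 0.5, -0.6]
grip_width: 0.0599
grip_force: 15.0
```

Converted, -115 mm / 750 = -0.1533, -60 mm / 750 = -0.08, 0.06 rad / 6.2832 = 0.0095.

arm_command([
  [[-0.1533, -0.0507, 0, 0, 0, 0.0095, 0], [-0.08, -0.0267, 0, 0, 0, 0.0048, 0]],
])

```text
time_s: 17.0
ee_pos: [0.5636, -0.3017, 0.1559]
eef_rot: [-3.141, 0.0, 1.407]
force: [-0.2, 1.8, -0.8]
grip_width: 0.06
grip_force: 15.0
```

```bash
python3 - <<'E'
from h import *
go([.6136,-.3004,.12],-.128+np.pi/2)
E
```

```text
shift [ 9.4 49.2 35.9] turn [-0.001  0.    -0.035] now [ 0.5636 -0.3017  0.1559] yaw 1.407 q [-0.55  0.54  1.3  -0.    1.3  -0.38] w 0.06 F [-0.2  1.8 -0.8] t 17.0
```

Converted, 49 mm / 750 = 0.0653, 9 mm / 750 = 0.012, -0.035 rad / 6.2832 = -0.0056.

arm_command([
  [[0.012, 0.0653, 0, 0, 0, -0.0056, 0], [0.012, 0.0653, 0, 0, 0, -0.0056, 0], [0.012, 0.0653, 0, 0, 0, -0.0056, 0], [0.012, 0.0653, 0, 0, 0, -0.0056, 0]],
])

```text
time_s: 17.4
ee_pos: [0.6148, -0.2964, 0.1567]
eef_rot: [3.141, 0.0, 1.448]
force: [0.6, -0.1, -0.7]
grip_width: 0.0601
grip_force: 15.0
```

```bash
python3 - <<'E'
from h import *
snap('w7')
for n in('w2','w7'):
    p,d,i=load(n);P=cloud(i,d);h=cv2.cvtColor(p,cv2.COLOR_BGR2HSV);m0=np.hypot(P[...,0]-.619,P[...,1]+.2587)<.1
    for k,m in(('deck',m0&(P[...,2]>.029)&(P[...,2]<.039)),('head',m0&(P[...,2]>.05)&(P[...,2]<.062)&(h[...,0]>100)&(h[...,1]>100))):
        nn,l,s,ce=cv2.connectedComponentsWithStats(m.astype(np.uint8));
        if nn<2: continue
        j=1+s[1:,4].argmax();Q=P[l==j]
        print(n,k,s[j],cv2.minAreaRect((Q[:,:2]*1000).astype(np.float32)),np.median(Q[:,2]))
go([.6136,-.3004,.06],-.128+np.pi/2)
E
```

```text
w2 deck [ 266   48  117   81 7284] ((620.2427368164062, -253.62704467773438), (136.2002410888672, 80.10010528564453), 82.48665618896484) 0.03364935224786975
w2 head [373  62  19  69 521] ((610.53271484375, -324.5678405761719), (8.397774696350098, 78.88504028320312), 82.68168640136719) 0.05536024657136506
w7 deck [  270    57   100   163 14895] ((619.5458984375, -254.5341796875), (136.94654846191406, 80.28319549560547), 82.58211517333984) 0.033624509430773775
shift [-4.1 -0.7 97. ] turn [0.    0.    0.005] now [ 0.6147 -0.2964  0.157 ] yaw 1.448 q [-0.5   0.64  1.15 -0.    1.36 -0.38] w 0.0596 F [-0.6  0.5  0.1] t 17.45
```

View pics/w7.png

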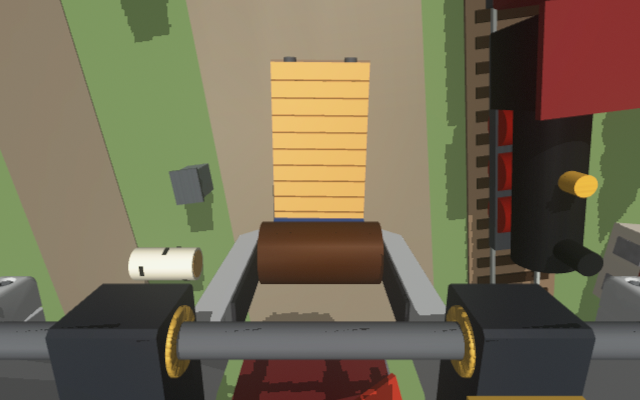

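The dark log is held level at (320,252). The headboard edge is at (318,219) and the open deck lies ahead at (320,140). Descend just clear of the headboard.

Converted, 112 mm / 750 = 0.1493, 105 mm / 750 = 0.14, 0.006 rad / 6.2832 = 0.001.

arm_command([
  [[-0.004, -0.0008, 0.0533, 0, 0, 0.001, 0], [-0.004, -0.0008, 0.1067, 0, 0, 0.001, 0], [-0.004, -0.0008, 0.14, 0, 0, 0.001, 0], [-0.004, -0.0008, 0.1493, 0, 0, 0.001, 0], [-0.004, -0.0008, 0.1493, 0, 0, 0.001, 0], [-0.004, -0.0008, 0.1493, 0, 0, 0.001, 0]],
])

```text
time_s: 18.05
ee_pos: [0.6149, -0.2998, 0.0466]
eef_rot: [3.139, 0.001, 1.442]
force: [1.3, -0.1, -0.3]
grip_width: 0.0597
grip_force: 15.0
```

```bash
python3 - <<'E'
from h import *
go([.6131,-.3047,.0395],1.4415)
E
```

```text
shift [-5.1 -1.1  7.1] turn [0.003 0.001 0.   ] now [ 0.6149 -0.2998  0.0466] yaw 1.442 q [-0.51  0.75  1.23  0.    1.16 -0.38] w 0.0597 F [ 1.3 -0.1 -0.3] t 18.05
```

Converted, -6 mm / 750 = -0.008, -5 mm / 750 = -0.0067.

arm_command([
  [[0, -0.0013, 0.0053, 0, 0, 0, 0], [0, -0.0013, 0.008, 0, 0, 0, 0], [0, -0.0013, 0.008, 0, 0, 0, 0], [-0.004, -0.0013, 0.008, 0, 0, 0, 0], [-0.0067, -0.0013, 0.008, 0, 0, 0, 0], [-0.008, -0.0013, 0.008, 0, 0, 0, 0], [-0.008, -0.0013, 0.008, 0, 0, 0, 0]],
])

```text
time_s: 18.75
ee_pos: [0.613, -0.3053, 0.0394]
eef_rot: [3.14, 0.0, 1.442]
force: [0.5, 1.6, 6.2]
grip_width: 0.06
grip_force: 15.0
```

Converted, -2 mm / 750 = -0.0027, -1 mm / 750 = -0.0013.

arm_command([
  [[-0.0013, 0, -0.0013, 0, 0, 0, 0], [-0.0027, 0, -0.0013, 0, 0, 0, 0], [-0.0027, 0, -0.0013, 0, 0, 0, 0]],
])

```text
time_s: 19.05
ee_pos: [0.6125, -0.3061, 0.0396]
eef_rot: [3.141, -0.002, 1.442]
force: [1.2, 7.8, 3.7]
grip_width: 0.0599
grip_force: 15.0
```

Headboard contact felt (7.8 N). Release and rise.

Converted, -130 mm / 750 = -0.1733, -110 mm / 750 = -0.1467.

arm_command([
  [[0.0007, 0, 0, 0, 0, 0, 0], [0.0007, 0, 0, 0, 0, 0, -0.57], [0.0007, 0, 0, 0, 0, 0, -0.57], [0.0007, 0, 0, 0, 0, 0, -0.57], [0.0007, 0, 0, 0, 0, 0, -0.57], [0.0007, 0, -0.0267, 0, 0, 0, -0.57], [0.0007, 0, -0.08, 0, 0, 0, -0.57], [0.0007, 0, -0.1467, 0, 0, 0, -0.7], [0.0007, 0, -0.1733, 0, 0, 0, -0.7], [0.0007, 0, -0.1733, 0, 0, 0, -0.7]],
])

```text
time_s: 20.05
ee_pos: [0.6133, -0.3074, 0.1734]
eef_rot: [3.136, 0.002, 1.442]
force: [-0.7, -0.3, -0.2]
grip_width: 0.0798
grip_force: 0.0
```

```bash
python3 - <<'E'
from h import *
snap('w8')
for n in('w1','w2','w8'):
    p,d,i=load(n);P=cloud(i,d);m=((np.hypot(P[...,0]-.4557,P[...,1]+.355)<.045)&(P[...,2]>.012)&(P[...,2]<.04)).astype(np.uint8)
    nn,l,s,ce=cv2.connectedComponentsWithStats(m);j=1+s[1:,4].argmax();Q=P[l==j]
    print(n,s[j],cv2.minAreaRect((Q[:,:2]*1000).astype(np.float32)),np.percentile(Q[:,2],95))
go([.4557,-.3551,.13],-.135+np.pi/2)
E
```

```text
w1 [ 425  134   36   51 1312] ((455.6402893066406, -355.4167785644531), (32.75592041015625, 60.46811294555664), 83.07659912109375) 0.031882233586935385
w2 [ 380  190   30   46 1035] ((455.8035583496094, -354.7708435058594), (32.40778350830078, 61.256710052490234), 81.16131591796875) 0.032003034302460265
w8 [ 135  231   69   32 2041] ((455.3412170410156, -354.4739990234375), (30.140592575073242, 61.34336471557617), 82.47134399414062) 0.03193360430389723
shift [ -67.9 -149.4   40.2] turn [0.002 0.001 0.006] now [ 0.6125 -0.307   0.1705] yaw 1.442 q [-0.52  0.63  1.12 -0.    1.38 -0.39] w 0.0798 F [ 0.5 -1.  -0.5] t 20.1
```

View pics/w8.png

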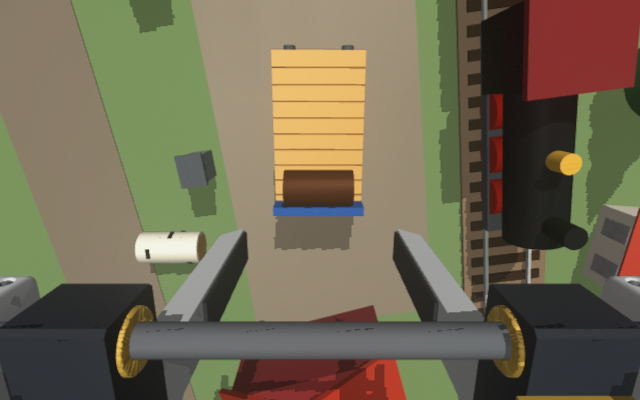

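The dark log lies at (318,188), centred against the headboard at (318,209). The pale log is at (170,247). Go for the pale log.

Converted, -149 mm / 750 = -0.1987, 110 mm / 750 = 0.1467, 0.004 rad / 6.2832 = 0.0006.

arm_command([
  [[-0.0907, -0.1987, 0, 0, 0, 0.0006, -0.7], [-0.0907, -0.1987, 0.0267, 0, 0, 0.0006, -0.7], [-0.0907, -0.1987, 0.08, 0, 0, 0.0006, -0.7], [-0.0907, -0.1987, 0.1067, 0, 0, 0.0006, -0.7], [-0.0907, -0.1987, 0.1333, 0, 0, 0.0006, -0.7], [-0.0907, -0.1987, 0.1467, 0, 0, 0.0006, -0.7], [-0.0907, -0.1987, 0.1467, 0, 0, 0.0006, -0.7]],
])

```text
time_s: 20.8
ee_pos: [0.4552, -0.3543, 0.0575]
eef_rot: [-3.139, -0.002, 1.438]
force: [-0.4, 0.2, 0.6]
grip_width: 0.0795
grip_force: 0.0
```

```bash
python3 - <<'E'
from h import *
go([.4557,-.355,.0045],1.439)
E
```

```text
shift [-0.8  0.7 53. ] turn [-0.003 -0.002 -0.001] now [ 0.4552 -0.3543  0.0575] yaw 1.438 q [-0.72  0.52  1.58 -0.    1.05 -0.59] w 0.0795 F [-0.4  0.2  0.6] t 20.8
```

Converted, -80 mm / 750 = -0.1067, -70 mm / 750 = -0.0933.

arm_command([
  [[-0.0013, 0.0007, 0.0533, 0, 0, 0, -0.7], [-0.0013, 0.0007, 0.0693, 0, 0, 0, -0.7], [-0.0013, 0.0007, 0.0693, 0, 0, 0, -0.7], [-0.0013, 0.0007, 0.0693, 0, 0, 0, 0], [-0.0013, 0.0007, 0.0693, 0, 0, 0, 0], [-0.0013, 0.0007, 0.0693, 0, 0, 0, 0], [-0.0013, 0.0007, 0.0693, 0, 0, 0, 0], [-0.0013, 0.0007, 0.04, 0, 0, 0, 0], [-0.0013, 0.0007, -0.0267, 0, 0, 0, 0], [-0.0013, 0.0007, -0.0933, 0, 0, 0, 0], [-0.0013, 0.0007, -0.1067, 0, 0, 0, 0]],
])

```text
time_s: 21.9
ee_pos: [0.4577, -0.3574, 0.1457]
eef_rot: [3.134, 0.005, 1.438]
force: [0.3, 0.4, -1.0]
grip_width: 0.0596
grip_force: 15.0
```

```bash
python3 - <<'E'
from h import *
go([.6177,-.2688,.12],1.4415)
E
```

```text
shift [109.2 146.7  26.3] turn [ 0.007  0.005 -0.004] now [ 0.4577 -0.3574  0.1457] yaw 1.438 q [-0.73  0.42  1.51  0.    1.21 -0.59] w 0.0596 F [ 0.3  0.4 -1. ] t 21.9
```

Converted, 147 mm / 750 = 0.196, 110 mm / 750 = 0.1467, -0.003 rad / 6.2832 = -0.0005.

arm_command([
  [[0.1467, 0.196, 0, 0, 0, -0.0005, 0], [0.1467, 0.196, 0, 0, 0, -0.0005, 0], [0.1467, 0.196, 0, 0, 0, -0.0005, 0], [0.1467, 0.196, 0, 0, 0, -0.0005, 0], [0.1467, 0.196, 0.04, 0, 0, -0.0005, 0], [0.1467, 0.196, 0.08, 0, 0, -0.0005, 0], [0.1467, 0.196, 0.08, 0, 0, -0.0005, 0], [0.1467, 0.196, 0.08, 0, 0, -0.0005, 0]],
])

```text
time_s: 22.7
ee_pos: [0.6163, -0.2666, 0.0797]
eef_rot: [-3.141, -0.0, 1.441]
force: [-0.2, 0.3, 0.5]
grip_width: 0.0594
grip_force: 15.0
```

```bash
python3 - <<'E'
from h import *
go([.6177,-.2688,.0395],1.4415)
E
```

```text
shift [-2.   1.7 40.2] turn [-0.001 -0.    -0.001] now [ 0.6163 -0.2666  0.0797] yaw 1.441 q [-0.46  0.68  1.26  0.    1.2  -0.33] w 0.0594 F [-0.2  0.3  0.5] t 22.7
```

Converted, 39 mm / 750 = 0.052, 38 mm / 750 = 0.0507.

arm_command([
  [[-0.0013, 0.002, 0.0333, 0, 0, 0, 0], [-0.0013, 0.002, 0.0507, 0, 0, 0, 0], [-0.0013, 0.002, 0.052, 0, 0, 0, 0], [-0.0013, 0.002, 0.052, 0, 0, 0, 0]],
])

```text
time_s: 23.1
ee_pos: [0.6179, -0.2679, 0.0413]
eef_rot: [3.141, 0.0, 1.441]
force: [1.1, 0.1, -1.1]
grip_width: 0.0597
grip_force: 15.0
```

```bash
python3 - <<'E'
from h import *
go([.6171,-.2738,.0395],1.4415)
E
```

```text
shift [-6.  -0.   1.8] turn [ 0.001  0.    -0.001] now [ 0.6179 -0.2679  0.0413] yaw 1.441 q [-0.46  0.73  1.27  0.    1.14 -0.33] w 0.0597 F [ 1.1  0.1 -1.1] t 23.1
```

Converted, -6.5 mm / 750 = -0.0087, -5.5 mm / 750 = -0.0073.

arm_command([
  [[-0.0027, 0, 0.002, 0, 0, 0, 0], [-0.0053, 0, 0.002, 0, 0, 0, 0], [-0.0073, 0, 0.002, 0, 0, 0, 0], [-0.0087, 0, 0.002, 0, 0, 0, 0], [-0.0087, 0, 0.002, 0, 0, 0, 0]],
])

```text
time_s: 23.6
ee_pos: [0.6176, -0.2738, 0.0402]
eef_rot: [3.14, -0.0, 1.441]
force: [-0.3, 4.2, 6.0]
grip_width: 0.0595
grip_force: 15.0
```

Converted, -0.7 mm / 750 = -0.0009, -0.5 mm / 750 = -0.0007.

arm_command([
  [[-0.0009, 0, -0.0007, 0, 0, 0, 0], [-0.0009, 0, -0.0007, 0, 0, 0, 0]],
])

```text
time_s: 23.8
ee_pos: [0.6175, -0.2739, 0.0402]
eef_rot: [3.14, -0.001, 1.441]
force: [1.5, 7.0, 4.1]
grip_width: 0.06
grip_force: 15.0
```

Firm contact. Release, rise and look.

Converted, -130 mm / 750 = -0.1733, -110 mm / 750 = -0.1467.

arm_command([
  [[0.0004, 0, 0, 0, 0, 0, 0], [0.0004, 0, 0, 0, 0, 0, -0.57], [0.0004, 0, 0, 0, 0, 0, -0.57], [0.0004, 0, 0, 0, 0, 0, -0.57], [0.0004, 0, 0, 0, 0, 0, -0.57], [0.0004, 0, -0.0267, 0, 0, 0, -0.57], [0.0004, 0, -0.08, 0, 0, 0, -0.57], [0.0004, 0, -0.1467, 0, 0, 0, -0.57], [-0.0267, 0, -0.1733, 0, 0, 0, -0.57], [-0.0267, 0, -0.1733, 0, 0, 0, -0.57], [-0.0267, 0, -0.1733, 0, 0, 0, -0.57]],
])

```text
time_s: 24.9
ee_pos: [0.6139, -0.2946, 0.1684]
eef_rot: [-3.141, -0.0, 1.44]
force: [-0.5, 0.1, -1.7]
grip_width: 0.0739
grip_force: 0.0
```

```bash
python3 - <<'E'
from h import *
snap('w9')
p,d,i=load('w9');P=cloud(i,d)
m=(np.hypot(P[...,0]-.615,P[...,1]+.29)<.07)&(P[...,2]>.055)&(P[...,2]<.075);h=cv2.cvtColor(p,cv2.COLOR_BGR2HSV)
for k,mm in(('pale',m&(h[...,2]>130)&(h[...,1]<80)),('dark',m&(h[...,1]>90)&(h[...,0]<30))):
    Q=P[mm];T=Q[Q[:,2]>.063]
    print(k,len(Q),cv2.minAreaRect((Q[:,:2]*1000).astype(np.float32)),'ridge',T.mean(0),Q[:,2].max())
go([.4397,-.0217,.13],.041+np.pi/2)
E
```

```text
pale 2424 ((610.2666015625, -288.8966979980469), (63.76104736328125, 71.56636047363281), 83.33882904052734) ridge [ 0.61865565 -0.27292209  0.06472864] 0.06776365666495773
dark 2344 ((614.846923828125, -290.69781494140625), (58.26706314086914, 59.84699630737305), 81.98480987548828) ridge [ 0.61289882 -0.30476979  0.06473221] 0.06722229146701372
shift [ 247.5 -207.8   38.3] turn [-0.002 -0.001 -0.171] now [ 0.6137 -0.2941  0.1675] yaw 1.441 q [-0.5   0.63  1.14  0.    1.38 -0.37] w 0.0736 F [-0.2  0.3  0.4] t 24.95
```

View pics/w9.png

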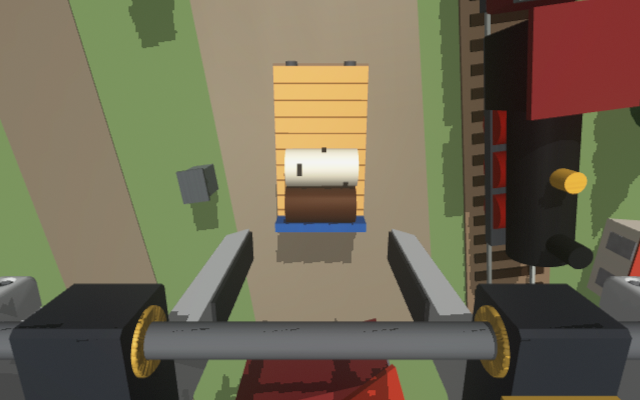

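The dark log is at (320,204) against the headboard at (320,225), and the pale log is at (321,167), parallel and touching. Now the chock.

Converted, 247 mm / 750 = 0.3293, -208 mm / 750 = -0.2773, -0.171 rad / 6.2832 = -0.0272.

arm_command([
  [[0.3293, -0.2773, 0.0267, 0, 0, -0.0272, -0.57], [0.3293, -0.2773, 0.0267, 0, 0, -0.0272, -0.57], [0.3293, -0.2773, 0.0267, 0, 0, -0.0272, -0.57], [0.3293, -0.2773, 0.0267, 0, 0, -0.0272, -0.57], [0.3293, -0.2773, 0.0267, 0, 0, -0.0272, -0.57], [0.3293, -0.2773, 0.0267, 0, 0, -0.0272, -0.57], [0.3293, -0.2773, 0.0267, 0, 0, -0.0272, -0.57], [0.3293, -0.2773, 0.08, 0, 0, -0.0272, -0.57], [0.3293, -0.2773, 0.1333, 0, 0, -0.0272, -0.57], [0.3293, -0.2773, 0.16, 0, 0, -0.0272, -0.57], [0.3293, -0.2773, 0.16, 0, 0, -0.0272, -0.57]],
])

```text
time_s: 26.05
ee_pos: [0.4374, -0.022, 0.0461]
eef_rot: [-3.135, -0.001, 1.612]
force: [0.2, -0.1, 0.7]
grip_width: 0.0735
grip_force: 0.0
```

```bash
python3 - <<'E'
from h import *
go([.4397,-.0217,.003],.041+np.pi/2)
E
```

```text
shift [ 0.1  2.6 43.1] turn [-0.007 -0.001  0.001] now [ 0.4374 -0.022   0.0461] yaw 1.612 q [-0.13  0.28  1.97  0.    0.9  -0.18] w 0.0735 F [ 0.2 -0.1  0.7] t 26.05
```

Converted, 42.5 mm / 750 = 0.0567, 40 mm / 750 = 0.0533.

arm_command([
  [[0, 0.0027, 0.04, 0, 0, 0, -0.57], [0, 0.0027, 0.0533, 0, 0, 0, -0.57], [0, 0.0027, 0.0567, 0, 0, 0, -0.57], [0, 0.0027, 0.0567, 0, 0, 0, -0.57], [0, 0.0027, 0.0567, 0, 0, 0, -0.57]],
])

```text
time_s: 26.55
ee_pos: [0.4424, -0.0227, 0.0078]
eef_rot: [3.14, 0.0, 1.612]
force: [0.3, -0.2, -0.3]
grip_width: 0.0735
grip_force: 0.0
```

```bash
python3 - <<'E'
from h import *
go([.4397,-.0217,.003],.041+np.pi/2)
E
```

```text
shift [ 1.1 -2.7  4.8] turn [ 0.001  0.    -0.   ] now [ 0.4424 -0.0227  0.0078] yaw 1.612 q [-0.13  0.36  1.98  0.    0.8  -0.18] w 0.0735 F [ 0.3 -0.2 -0.3] t 26.55
```

Converted, 4.5 mm / 750 = 0.006, -2 mm / 750 = -0.0027.

arm_command([
  [[0.0013, -0.0027, 0.0027, 0, 0, 0, -0.57], [0.0013, -0.0027, 0.006, 0, 0, 0, -0.57], [0.0013, -0.0027, 0.006, 0, 0, 0, -0.57], [0.0013, -0.0027, 0.006, 0, 0, 0, 0.2], [0.0013, -0.0027, 0.006, 0, 0, 0, 0.2], [0.0013, -0.0027, 0.006, 0, 0, 0, 0.2], [0.0013, -0.0027, 0.006, 0, 0, 0, 0.2]],
], squeeze=20)

```text
time_s: 27.25
ee_pos: [0.44, -0.0218, 0.0024]
eef_rot: [3.142, 0.0, 1.612]
force: [0.4, 0.8, 0.6]
grip_width: 0.0499
grip_force: 20.0
```

Converted, -225 mm / 750 = -0.3, 173 mm / 750 = 0.2307, 0.17 rad / 6.2832 = 0.0271.

arm_command([
  [[0, 0, -0.0267, 0, 0, 0, 0.2], [0, 0, -0.08, 0, 0, 0, 0.2], [0, 0, -0.1467, 0, 0, 0, 0.2], [-0.04, 0.0267, -0.18, 0, 0, 0, 0.2], [-0.3, 0.2307, -0.18, 0, 0, 0.0271, 0.2], [-0.3, 0.2307, -0.18, 0, 0, 0.0271, 0.2], [-0.3, 0.2307, -0.18, 0, 0, 0.0271, 0.2], [-0.3, 0.2307, -0.18, 0, 0, 0.0271, 0.2], [-0.3, 0.2307, -0.18, 0, 0, 0.0271, 0.2], [-0.3, 0.2307, -0.18, 0, 0, 0.0271, 0.2], [-0.3, 0.2307, -0.18, 0, 0, 0.0271, 0.2], [-0.3, 0.2307, -0.18, 0, 0, 0.0271, 0.2]],
])

```text
time_s: 28.45
ee_pos: [0.6215, -0.2386, 0.1374]
eef_rot: [-3.141, -0.0, 1.442]
force: [0.2, 0.7, -1.2]
grip_width: 0.0495
grip_force: 20.0
```

```bash
python3 - <<'E'
from h import *
snap('w10')
go([.6219,-.2395,.04],1.4415)
E
```

```text
shift [-1.   0.4 97.8] turn [ 0.    -0.     0.001] now [ 0.6217 -0.2385  0.1378] yaw 1.443 q [-0.42  0.61  1.23  0.    1.3  -0.29] w 0.0498 F [-0.2  0.1 -0.2] t 28.5
```

View pics/w10.png

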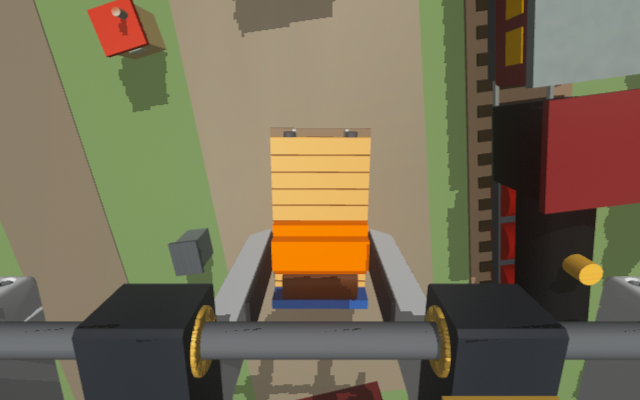

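The chock is held at (320,250) with the logs below at (320,285). I'll check that it is level.

```bash
python3 - <<'E'
from h import *
p,d,i=load('w10');P=cloud(i,d)
for r in((224,234),(240,268)):
    Q=P[r[0]:r[1],285:355].reshape(-1,3);A=np.c_[Q[:,:2]-Q[:,:2].mean(0),np.ones(len(Q))]
    print(np.linalg.lstsq(A,Q[:,2],rcond=None)[0].round(4),Q.mean(0).round(4))
E
```

```text
[0.305  2.3646 0.1431] [ 0.6236 -0.2273  0.1431]
[0.1751 1.3512 0.1513] [ 0.6222 -0.2377  0.1513]
```

```bash
python3 - <<'E'
from h import *
p,d,i=load('w10');P=cloud(i,d)
for r in range(212,300,4):print(r,p[r,320],(P[r,320]*1000).round(1))
E
```

```text
212 [107 190 237] [ 620.4 -252.7   33.7]
216 [107 188 236] [ 620.  -256.2   33.6]
220 [ 62 141 222] [ 624.  -225.4  135.4]
224 [ 13  99 205] [ 624.  -225.5  141.5]
228 [  0 136 248] [ 623.8 -227.6  141.8]
232 [  0 135 248] [ 623.6 -229.1  143.7]
236 [  0 108 222] [ 623.3 -231.4  143.5]
240 [  6  98 205] [ 623.3 -231.5  148.6]
244 [  0 134 248] [ 623.  -233.3  149.6]
248 [  0 134 248] [ 622.8 -234.8  151.2]
252 [  0 134 248] [ 622.6 -237.   151.2]
256 [  0 133 248] [ 622.2 -239.8  149.8]
260 [  0 133 248] [ 622.  -241.5  150.9]
264 [  0 132 248] [ 621.7 -243.5  151.3]
268 [  0 132 248] [ 621.4 -245.8  151.1]
272 [  6  93 197] [ 620.6 -252.5  142.3]
276 [ 47  73 117] [ 614.8 -296.9   61.6]
280 [30 48 82] [ 614.4 -299.8   62.9]
284 [28 47 81] [ 614.  -302.6   64. ]
288 [27 43 76] [ 613.6 -305.7   64.7]
292 [26 40 73] [ 613.3 -308.4   66.2]
296 [24 38 67] [ 612.6 -313.6   63.3]
```

The profile is level (143 and 151 mm steps). Lower it.

Converted, 95 mm / 750 = 0.1267, 93 mm / 750 = 0.124.

arm_command([
  [[0, 0, 0.0533, 0, 0, 0, 0.2], [0, 0, 0.1, 0, 0, 0, 0.2], [0, 0, 0.124, 0, 0, 0, 0.2], [0, 0, 0.1267, 0, 0, 0, 0.2], [0, 0, 0.1267, 0, 0, 0, 0.2], [0, 0, 0.1267, 0, 0, 0, 0.2]],
])

```text
time_s: 29.1
ee_pos: [0.6227, -0.2395, 0.0444]
eef_rot: [3.139, 0.001, 1.442]
force: [0.0, 0.0, -0.4]
grip_width: 0.05
grip_force: 20.0
```

```bash
python3 - <<'E'
from h import *
go([.6211,-.2455,.037],1.4415)
E
```

```text
shift [-6.2 -0.9  7.4] turn [0.003 0.001 0.001] now [ 0.6227 -0.2395  0.0444] yaw 1.442 q [-0.42  0.71  1.3  -0.    1.13 -0.29] w 0.05 F [ 0.   0.  -0.4] t 29.1
```

Converted, 6.5 mm / 750 = 0.0087, -5 mm / 750 = -0.0067.

arm_command([
  [[0, -0.0011, 0.0053, 0, 0, 0, 0.2], [0, -0.0011, 0.0087, 0, 0, 0, 0.2], [-0.0027, -0.0011, 0.0087, 0, 0, 0, 0.2], [-0.0053, -0.0011, 0.0087, 0, 0, 0, 0.2], [-0.0067, -0.0011, 0.0087, 0, 0, 0, 0.2], [-0.0067, -0.0011, 0.0087, 0, 0, 0, 0.2]],
])

```text
time_s: 29.7
ee_pos: [0.6208, -0.2446, 0.0363]
eef_rot: [3.141, 0.0, 1.442]
force: [1.0, 1.1, 5.7]
grip_width: 0.0498
grip_force: 20.0
```

Converted, -1.2 mm / 750 = -0.0016, -0.6 mm / 750 = -0.0008.

arm_command([
  [[-0.0008, 0, -0.0004, 0, 0, 0, 0.2], [-0.0016, 0, -0.0004, 0, 0, 0, 0.2], [-0.0016, 0, -0.0004, 0, 0, 0, 0.2]],
])

```text
time_s: 30.0
ee_pos: [0.6205, -0.2455, 0.0363]
eef_rot: [3.141, -0.0, 1.442]
force: [0.0, 2.0, 5.1]
grip_width: 0.0504
grip_force: 20.0
```

Converted, -1.4 mm / 750 = -0.0019, -0.7 mm / 750 = -0.0009.

arm_command([
  [[-0.0009, 0, -0.0004, 0, 0, 0, 0.2], [-0.0019, 0, -0.0004, 0, 0, 0, 0.2], [-0.0019, 0, -0.0004, 0, 0, 0, 0.2]],
])

```text
time_s: 30.3
ee_pos: [0.6202, -0.2467, 0.0363]
eef_rot: [-3.141, -0.0, 1.442]
force: [1.4, 5.4, 3.4]
grip_width: 0.0498
grip_force: 20.0
```

Contact at 5.4 N. Release, rise and check.

Converted, -150 mm / 750 = -0.2, -110 mm / 750 = -0.1467.

arm_command([
  [[0, 0, 0, 0, 0, 0, -0.4], [0, 0, 0, 0, 0, 0, -0.4], [0, 0, 0, 0, 0, 0, -0.4], [0, 0, 0, 0, 0, 0, -0.4], [0, 0, -0.0267, 0, 0, 0, -0.4], [0, 0, -0.08, 0, 0, 0, -0.4], [0, 0, -0.1467, 0, 0, 0, -0.4], [-0.0667, 0, -0.2, 0, 0, 0, -0.4], [-0.08, 0, -0.2, 0, 0, 0, -0.4], [-0.08, 0, -0.2, 0, 0, 0, -0.4]],
])

```text
time_s: 31.3
ee_pos: [0.6122, -0.3091, 0.1883]
eef_rot: [3.139, 0.002, 1.439]
force: [0.7, -0.8, -0.5]
grip_width: 0.0656
grip_force: 0.0
```

```bash
python3 - <<'E'
from h import *
snap('w11')
p,d,i=load('w11');P=cloud(i,d);h=cv2.cvtColor(p,cv2.COLOR_BGR2HSV)
m=(h[...,0]>8)&(h[...,0]<17)&(h[...,1]>245)&(np.hypot(P[...,0]-.62,P[...,1]+.25)<.06)&(P[...,2]>.03)
for zb in((.037,.0465),(.0465,.06)):
    Q=P[m&(P[...,2]>zb[0])&(P[...,2]<zb[1])];print(len(Q),Q[:,2].mean(),cv2.minAreaRect((Q[:,:2]*1000).astype(np.float32)))
u=319
c=np.array([.6189,-.2587]);Y=np.array([.128,.9918])
for r in range(90,240,3):print(r,p[r,u],(P[r,u]*1000).round(1),end=' | ')
go([.5,.1,.33],1.4)
E
```

```text
0 nan ((0.0, 0.0), (0.0, 0.0), 0.0)
0 nan ((0.0, 0.0), (0.0, 0.0), 0.0)
90 [115 198 240] [ 623.6 -224.5   33.6] | 93 [114 196 239] [ 623.3 -227.1   34.1] | 96 [115 197 240] [ 622.9 -229.7   33.9] | 99 [ 66 143 220] [ 622.6 -232.4   41.6] | 102 [ 16 141 248] [ 622.3 -234.9   42.5] | 105 [ 19 142 249] [ 621.9 -237.5   42.2] | 108 [ 19 142 249] [ 621.6 -239.9   49. ] | 111 [ 19 142 248] [ 621.3 -242.4   49.3] | 114 [ 18 141 248] [ 620.9 -245.    48.6] | 117 [ 22 142 248] [ 620.6 -247.5   49.2] | 120 [ 21 142 249] [ 620.2 -250.1   50.2] | 123 [ 23 142 248] [ 619.9 -252.6   50.3] | 126 [ 35 108 208] [ 619.5 -255.8   41.2] | 129 [ 57 118 201] [ 619.1 -258.3   42.7] | 132 [210 229 235] [ 619.  -259.8   57.4] | 135 [226 241 245] [ 618.7 -262.    60.7] | 138 [236 247 247] [ 618.3 -264.5   61.5] | 141 [243 247 247] [ 618.  -266.8   63.4] | 144 [242 247 247] [ 617.7 -269.3   64.5] | 147 [234 246 247] [ 617.4 -271.8   64.6] | 150 [224 240 244] [ 617.  -274.2   65.6] | 153 [208 228 233] [ 616.7 -276.8   65.3] | 156 [187 210 219] [ 616.3 -279.6   63.7] | 159 [160 181 189] [ 616.  -282.3   63. ] | 
[... 694 characters left out ...]
-3.476e+02  4.000e-01] | 213 [ 88 104 114] [ 6.068e+02 -3.512e+02 -4.000e-01] | 216 [ 88 103 113] [ 606.3 -355.    -1.3] | 219 [ 87 103 112] [ 605.9 -357.6    1.1] | 222 [ 87 103 112] [ 605.5 -361.1    0.8] | 225 [ 87 103 112] [ 6.050e+02 -3.647e+02  4.000e-01] | 228 [ 86 102 112] [ 604.5 -368.6   -0.7] | 231 [ 85 101 111] [ 604.1 -371.9    0. ] | 234 [ 86 102 111] [ 603.6 -375.1    0.7] | 237 [ 86 101 111] [ 6.031e+02 -3.791e+02 -5.000e-01] | shift [ 389.2 -164.3 -143.6] turn [0.001 0.    0.04 ] now [ 0.6122 -0.3074  0.1866] yaw 1.44 q [-0.52  0.62  1.1  -0.    1.42 -0.39] w 0.0656 F [ 0.   0.4 -0.3] t 31.35<stdin>:6: RuntimeWarning: Mean of empty slice.
  ret = ret.dtype.type(ret / rcount)
```

View pics/w11.png

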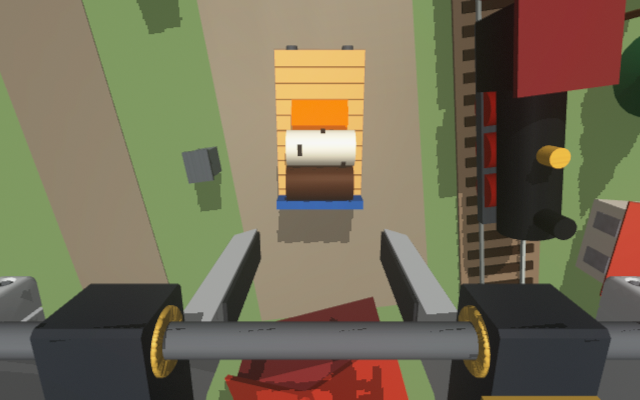

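The chock is at (320,114), flat and snug against the pale log at (321,148). The dark log is at (320,184) on the headboard. Final check of everything else from the scene camera.

```bash
python3 - <<'E'
from h import *
i=cams.camera_info('scene');p,d=cams.camera('scene');P=cloud(i,d)
cv2.imwrite('pics/s2.png',cv2.resize(p[130:300,120:540],None,fx=1.9,fy=1.9,interpolation=cv2.INTER_CUBIC))
for k,c,r,z in(('drum',(.6216,.016),.03,(.078,.095)),('crate',(.614,.257),.035,(.066,.08)),('hut',(.494,-.093),.03,(.03,.06)),('tree',(.502,.096),.03,(.03,.07))):
    Q=P[(np.hypot(P[...,0]-c[0],P[...,1]-c[1])<r)&(P[...,2]>z[0])&(P[...,2]<z[1])]
    print(k,len(Q),Q.mean(0).round(4),np.median(Q[:,2]).round(4),Q[:,2].max().round(4),cv2.minAreaRect((Q[:,:2]*1000).astype(np.float32)))
E
```

```text
drum 183 [0.622  0.0151 0.0843] 0.0845 0.0879 ((621.2305297851562, 16.26195526123047), (36.00809097290039, 34.947078704833984), 85.4639892578125)
crate 295 [0.6142 0.2558 0.0728] 0.0729 0.0766 ((612.5272216796875, 257.11444091796875), (45.95988082885742, 48.05397033691406), 75.04956817626953)
hut 160 [ 0.4953 -0.0939  0.0415] 0.0418 0.0528 ((492.9993591308594, -93.27926635742188), (33.42705535888672, 33.19185256958008), 10.739026069641113)
tree 39 [0.5016 0.0916 0.0431] 0.0443 0.0612 ((500.8971252441406, 91.57453918457031), (14.426737785339355, 9.97810173034668), 40.13631057739258)
```

View pics/s2.png

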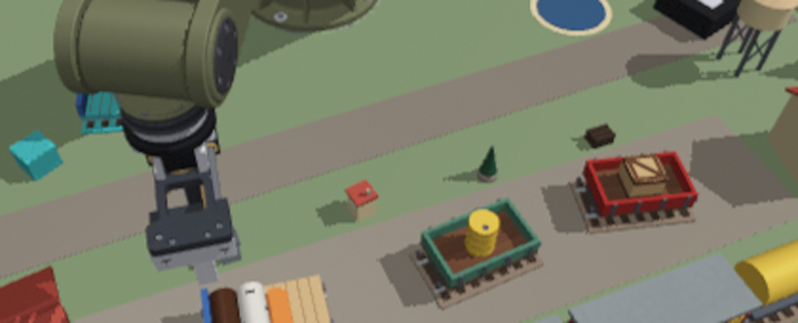

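The drum stands upright in the green wagon at (482,230), the crate is in the red wagon at (642,175), and the tree (488,163) and hut (362,195) are unmoved. All three pieces are on the flat wagon.

```bash
python3 -c "
from station import ctrl
print(ctrl.hand_in())"
```

```text
the job is handed in; nothing more can be done
None
```

I loaded all five pieces in the order asked and handed the job in at about 31 s. The last camera check showed everything in place, with the hut and tree still standing where they were; the hand-in returned no verdict.

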